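# Knock a stuck cereal cake out of its mould

### The arm

A 6-joint arm with a two-finger parallel gripper is mounted at the origin on the work surface. World frame = base frame: x ahead of the robot, y to its left, z up, the work surface at z = 0. Lengths are in mm, angles in rad, forces in N, time in s.
With the tool pointing down it reaches from about 375 to 925 mm from the base axis. Payload 5.7 kg.
Tool frame: the origin (TCP) lies between the finger pads; the fingertips stand 14 mm ahead of it and the grasp point (between the pads) lies 5 mm behind it; z points along the fingers, y is the line along which they close (so a half turn about z gives the same grasp; the last joint's range is limited). The gripper opens to 88 mm and grips with 3 to 60 N. Pads are 20 mm wide; open, the fingers measure 115 mm over their backs; the gripper's body (75 mm by 178 mm) begins 61 mm behind the grasp point.
Start: joints at [-1.328, 0.359, 1.51, -0, 1.272, -0.115], TCP at [210.111, -561.972, 197.323] pointing down, gripper open.
Joint ranges: [-2.97, 2.97], [-1.01, 2.36], [0.21, 2.38], [-0.96, 4.11], [0.2, 2.71], [-2.98, 2.98]. Speed limits (rad/s): [2.39, 2.39, 3.14, 3.14, 3.14, 3.14].

### API

Orientations are given as a rotation vector (axis times angle).
In Python, from station import telemetry, viewer, arm, nets gives the robot as it stands.
- The arm moves only by the tool servo_tool, never from a script. Its arguments are lists of equal length, an entry for each row: "fingers": the finger opening in cm, from 0 to 8.78; "delta_pos": the shift along the tool's x, y, z in cm, a list of three; "yaw": the turn about the tool's z in degrees. In form: {"fingers": [fingers, ...], "delta_pos": [[x, y, z], ...], "yaw": [yaw, ...]}. A call has exactly 5 rows; each row shifts and turns the commanded pose from where the row before left it, along the tool's axes as they then stand; what a row does not reach is not made up. A row lasts 1/12 s, in which the tool goes at most 41.7 mm and 7.16 degrees, less where a joint would pass 70% of its speed; a pose out of reach is approached as far as the arm can. A call with a gripper value outside its range is refused whole. The fingers move at their own pace and stop on an object; "grip_force" is the grip in N (left out, the last holds). Time passes only in rows, so rows that do not move let the fingers close, or fill a call up. It gives the time, the measured TCP pose, the force, the opening and the grip force at its end, in the units of the state.
- telemetry.get_state(): the state, without advancing time (a new reading comes with each control period).
- viewer.grab_frame(name): name is "scene" or "top"; returns the picture (384x512x3 uint8, red, green, blue); there is no depth.
- viewer.camera_info(name): a dict with "fx", "fy", "cx", "cy" (pixels), "D" ([k1, k2, p1, p2, k3] as OpenCV has them; the pictures are not rectified), "cam_to_world" (4x4, takes a point from camera to world coordinates). Camera axes: x right, y down, z forward; pixel columns grow to the right and rows downward; lengths in mm; the calibration is good to about 2 mm. A picture is of the moment at which its call begins. camera_info takes no time and is no camera call.
- arm.close_job(): hands the job in; it is judged then, once.
Trained networks look in the newest picture that a camera, given by its name, has taken for a name from the list of things; names that differ only in an ending like _2 or _b are one class to them, and where a whole thing is asked for, a point or a joint stands for the part that bears it (a point fixed in the world has none). Each returns a list of dicts, best first, with "conf" (0 to 1); they miss things now and then, are a little off and sometimes report something else, mostly with a low value. They report only what shows in the picture. A call takes as long as a camera call.
- nets.search_frame(label, camera): "centre" ([x, y, z] in mm, in world coordinates, good to about 4 mm: the middle of the surface that is visible of it).
- nets.trace(label, camera): "pixels" (384x512 bool, what is visible of it).
- nets.landmark_of(label, camera): "centre" ([x, y, z] in mm, in world coordinates, good to about 4 mm: a listed point, or the origin of a listed thing).
The state is a dict: "time_s": time; "q": joint angles; "joint_velocities": joint speeds; "joint_efforts": joint torques, N m; "tcp_pos": TCP position; "eef_rot": TCP orientation; "force": force on the tool from outside, world axes, zero at the start; "ft_torque": the same for the moment, N m; "finger_gap": finger opening in mm; "grasp_force": force on a finger pad.
Only numpy, scipy, OpenCV 4.12 (cv2) and the standard library are available. Lean on these libraries where they do the work, as an engineer would, in place of code of your own. Each camera call takes 0.05 s, during which the arm holds its last target. There are 200 camera calls.

### The job

A baked cereal cake is stuck in the square metal mould that lies on the wire cooling rack. Turn the mould upside down low over the wooden serving tray and knock its rim on the tray until the cake comes out and stands on the tray top side down, then put the empty mould back on the cooling rack and let go. Do not disturb the round cake that is already on the tray or the small round mould on the rack.

Things in the scene. Friction and masses are not known exactly. Their poses are not given: they have to be found in the camera images.
- mould_center (a point): Centre of the square aluminium mould, an open-ended box 60 x 60 mm outside, 70 mm long, walls and bottom 5 mm thick, about 0.28 kg. Its +x axis points out of its mouth. At the start it lies on a long side on the rack (centre 30 mm above the wires), z up, mouth facing roughly to the robot's left (+y); it can be pinched across its upright sides (60 mm apart along its y axis). Upside down, its x points down.
- mould_mouth (a point): Centre of the mould's open mouth, in the plane of its rim, 35 mm from the mould's centre along its x axis. The closed bottom is 35 mm the other way.
- cake_center (a point): Centre of the square cereal cake, a hard baked block 44 x 44 mm across and 48 mm long, about 70 g. Its +x axis points to its top, the face seen in the mould's mouth (at the start along the mould's x axis, 17 mm below the rim). It has 3 mm play in the mould. Standing on the tray top side down, its centre is 24 mm above the tray floor.
- cake_inner (a point): Centre of the cake's inner end, baked on to two patches of crust on the side walls at the mould's bottom. So it stays in when the mould is just turned over slowly: each brisk knock (about 0.2 m/s) of the downward rim on something firm, or a sharp shake, makes it slip out by up to a few mm; after about 6 mm it is free and slides out by itself.
- tray_in (a point): Centre of the inner floor of the wooden serving tray (fixed, it does not slide), 8 mm above the counter. Inner floor 224 mm along its x axis and 304 mm along its y axis, surrounded by a low rim 8 mm wide that rises 8 mm above the floor (16 mm above the counter). The round cake stands near the end of the tray towards its -y; the rest is free.
- rack_top (a point): Centre of the top of the steel wire cooling rack (fixed), 26 mm above the counter. It measures 240 mm along its x axis and 320 mm along its y axis; the wires run along x, 26 mm apart.
- round_mould_center (a point): Centre (half-way up) of a small empty round aluminium mould, 60 mm across the top, 36 mm high, standing mouth up on the rack. Leave it alone.
- round_cake_center (a point): Centre (half-way up) of a round cereal cake, 54 mm across and 32 mm high, standing on the tray. Leave it alone.

How it is judged (in metres and radians):
On the way:
1. the mould, with the cake still in it, is upside down over the tray (angle between mould_center's own x axis and vertical above 2.4 rad and distance between cake_center and mould_center below 0.03 m and x of mould_center in the frame of tray_in between -0.12 and 0.12 m and y of mould_center in the frame of tray_in between -0.16 and 0.16 m), for 0.1 s.
At the end, for the whole second after the job is handed in: The square cake stands on the tray floor top side down (within 13 degrees), its centre inside the tray; the mould rests on the rack, whichever way up, its centre over the rack (within 130 and 170 mm of its centre along x and y); the round cake and round mould still stand (x of cake_center in the frame of tray_in between -0.105 and 0.105 m and y of cake_center in the frame of tray_in between -0.145 and 0.145 m and z of cake_center in the frame of tray_in between 0.015 and 0.032 m and angle between cake_center's own x axis and vertical above 2.9 rad and x of mould_center in the frame of rack_top between -0.13 and 0.13 m and y of mould_center in the frame of rack_top between -0.17 and 0.17 m and z of mould_center in the frame of rack_top between 0.02 and 0.045 m and angle between each of round_cake_center, round_mould_center's own z axis and vertical below 0.2 rad); the robot touches nothing.
It fails at once if the cake is out of the mould and more than 60 mm above the tray floor (it is dropped from a height) (distance between cake_center and mould_center above 0.06 m and z of cake_center in the frame of tray_in above 0.084 m).
It fails at once if the round cake is shifted by more than 30 mm (distance of round_cake_center from where it was at the start of the episode above 0.03 m).
It fails at once if the round mould is shifted by more than 30 mm (distance of round_mould_center from where it was at the start of the episode above 0.03 m).
It also fails if it takes over 59 s, if anything falls off the work surface, if the arm or the gripper's body presses on something with over 40 N, if the wrist force passes 120 N, or if a joint passes its speed limit or range.

## Working session

There is one attempt and no reset: what is moved stays moved. The work goes in short steps, Python scripts to look and compute and a tool call to move; the robot and the scene stay as the last step left them, time stands still between calls to the robot, and variables do not carry over. Pictures are saved under pics/ and viewed, at most 10 in all, crops included, and the job is handed in when it is done.

Besides the shell and the picture viewer there is one more tool, called after "Request:" as a command line: name --pt "numbers of a row" for each row, then --argument value for the rest. servo_tool: Moves the arm, as the interface text tells. Its arguments: {"type":"object","properties":{"fingers":{"type":"array","items":{"type":"number"}},"delta_pos":{"type":"array","items":{"type":"array","items":{"type":"number"}}},"yaw":{"type":"array","items":{"type":"number"}},"grip_force":{"type":"number"}},"required":["fingers","delta_pos","yaw"]}

```bash
mkdir -p pics; ls; cat > h.py <<'E'
import numpy as np, cv2
from station import telemetry, viewer, arm, nets
def snap(cam,name):
    im=viewer.grab_frame(cam); cv2.imwrite(f'pics/{name}.png',im[:,:,::-1]); return im
def ray(cam,uv,z):
    c=viewer.camera_info(cam);K=np.array([[c['fx'],0,c['cx']],[0,c['fy'],c['cy']],[0,0,1]])
    n=cv2.undistortPoints(np.array(uv,float).reshape(-1,1,2),K,np.array(c['D'],float)).reshape(-1,2)
    T=np.array(c['cam_to_world']);d=np.c_[n,np.ones(len(n))]@T[:3,:3].T;o=T[:3,3]
    return o+d*((z-o[2])/d[:,2])[:,None]
E
python3 - <<'E'
from h import *
np.set_printoptions(precision=1,suppress=True)
a=snap('scene','s0');b=snap('top','t0')
cv2.imwrite('pics/both0.png',cv2.resize(np.hstack([a,b])[:,:,::-1],(800,300)))
for l in ['mould_center','mould_mouth','cake_center','tray_in','rack_top','round_mould_center','round_cake_center']:
    for c in ['top','scene']:
        r=nets.landmark_of(l,c); print(l,c,[(np.array(x['centre']),round(x['conf'],2)) for x in r[:2]])
m=nets.trace('mould_center','top')
if m:
    p=m[0]['pixels'].astype(np.uint8);cs=max(cv2.findContours(p,0,2)[0],key=cv2.contourArea)
    q=cv2.boxPoints(cv2.minAreaRect(cs));print(q,ray('top',q,86))
s=telemetry.get_state();print(s['time_s'],s['tcp_pos'],s['eef_rot'],s['finger_gap'])
E
```

```text
pics
mould_center top [(array([471.9, 150.5,  59.9]), 0.7)]
mould_center scene [(array([471.2, 147.3,  54. ]), 0.93), (array([ 478.7, -278.8,   23.9]), 0.7)]
mould_mouth top [(array([462.9, 179.9,  55.1]), 0.79)]
mould_mouth scene [(array([458.4, 181.4,  55.9]), 0.64)]
cake_center top []
cake_center scene []
tray_in top [(array([ 530.9, -192.8,    7.2]), 0.85)]
tray_in scene [(array([ 528.3, -190.9,    8.5]), 0.77)]
rack_top top [(array([491.1, 211.2,  23.5]), 0.62)]
rack_top scene [(array([495.6, 210.8,  29.6]), 0.72)]
round_mould_center top [(array([494.1, 304. ,  44.2]), 0.75)]
round_mould_center scene [(array([487.8, 300.9,  41.8]), 0.73)]
round_cake_center top [(array([ 483. , -278.5,   27.1]), 0.87)]
round_cake_center scene [(array([ 478.1, -278. ,   22.5]), 0.58)]
[[141.6 205.4]
 [178.2 197.3]
 [184.3 224.9]
 [147.8 233. ]] [[489.6 190.5  86. ]
 [507.5 115.1  86. ]
 [449.8 101.1  86. ]
 [432.1 176.5  86. ]]
0.85 [ 210.1 -562.   197.3] [-3.1 -0.6  0. ] 87.66528481186398
```

View pics/t0.png

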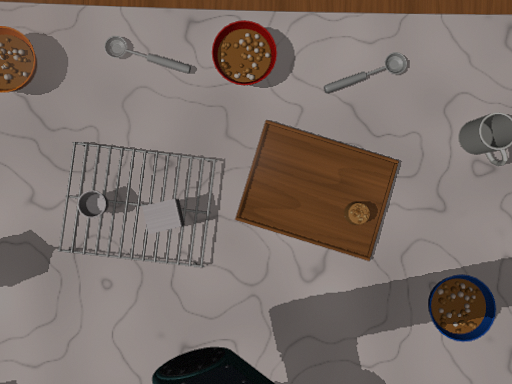

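View pics/s0.png

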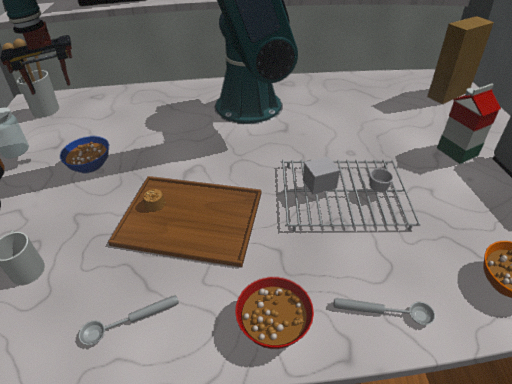

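The top view shows the mould at about (162,214) on the rack, with its mouth towards the left, and the round mould at (92,203). The tray is centred near (318,190) and the round cake is at (359,212). The networks agree with this. The tool can't tilt, so I'll pinch the mould near its closed end and let it swing mouth-down about the pads.

```bash
cat >> h.py <<'E'
from scipy.spatial.transform import Rotation as Rn
def st():
    s=telemetry.get_state();R=Rn.from_rotvec(s['eef_rot']).as_matrix();return s,np.array(s['tcp_pos']),R
def to(t,ydir=None):
    s,p,R=st();d=np.array(t)-p
    print('t',round(s['time_s'],2),'tcp',p.round(1),'gap',round(s['finger_gap'],1),'q6',round(s['q'][5],2),'grip',s['grasp_force'],'F',np.round(s['force'],1))
    if ydir is not None:
        y=np.array([*ydir,0.])/np.hypot(*ydir)
        if y@R[:,1]<0:y=-y
        yaw=np.degrees(np.arctan2(np.cross(R[:,1],y)@R[:,2],R[:,1]@y))
        print('yaw',round(yaw,2));Rf=R@Rn.from_euler('z',yaw,degrees=True).as_matrix()
        print('delta cm after yaw',(Rf.T@d/10).round(2))
    print('delta cm now',(R.T@d/10).round(2),'\n',R.round(3))
E
python3 - <<'E'
from h import *
x=np.array([-.23,.973]);c=np.array([470.5,147])
g=c-25*x
print(g);to([*g,180],[.973,.23])
E
```

```text
[476.25  122.675]
t 0.85 tcp [ 210.1 -562.   197.3] gap 87.7 q6 -0.12 grip 0.0 F [-0.2  0.7 -0.1]
yaw -82.8
delta cm after yaw [60.51 41.65  1.73]
delta cm now [ 48.91 -54.81   1.73] 
 [[ 0.937  0.35  -0.   ]
 [ 0.35  -0.937  0.   ]
 [-0.    -0.    -1.   ]]
```

Request:
servo_tool --fingers '[8.78, 8.78, 8.78, 8.78, 8.78]' --pt "4 -0.5 0" --pt "4 -0.5 0" --pt "4 -0.5 0" --pt "4 -0.5 0" --pt "4 -0.5 0" --yaw '[-4.2, -4.2, -4.2, -4.2, -4.2]'

```text
time_s: 1.27
tcp_pos: [373.8, -443.4, 197.4]
eef_rot: [2.935, 1.117, 0.001]
force: [0.2, -0.1, 0.2]
finger_gap: 88.0
grasp_force: 0.0
```

Request:
servo_tool --fingers '[8.78, 8.78, 8.78, 8.78, 8.78]' --pt "4 -0.5 0" --pt "4 -0.5 0" --pt "4 -0.5 0" --pt "4 -0.5 0" --pt "4 -0.5 0" --yaw '[-4.2, -4.2, -4.2, -4.2, -4.2]'

```text
time_s: 1.68
tcp_pos: [482.7, -274.4, 197.5]
eef_rot: [2.682, 1.634, 0.001]
force: [1.5, 0.3, -0.1]
finger_gap: 87.4
grasp_force: 0.0
```

Request:
servo_tool --fingers '[8.78, 8.78, 8.78, 8.78, 8.78]' --pt "4 -0.5 0" --pt "4 -0.5 0" --pt "4 -0.5 0" --pt "4 -0.5 0" --pt "4 -0.5 0" --yaw '[-4.2, -4.2, -4.2, -4.2, -4.2]'

```text
time_s: 2.1
tcp_pos: [523.7, -77.9, 197.6]
eef_rot: [2.339, 2.096, 0.001]
force: [0.6, -0.6, -0.2]
finger_gap: 87.7
grasp_force: 0.0
```

Request:
servo_tool --fingers '[8.78, 8.78, 8.78, 8.78, 8.78]' --pt "4 -0.5 0" --pt "4 -0.5 0" --pt "4 -0.5 0" --pt "4 -0.5 0" --pt "0 0 0" --yaw '[-4.2, -4.2, -4.2, -4.2, 0]'

```text
time_s: 2.52
tcp_pos: [501.2, 86.0, 197.4]
eef_rot: [-2.001, -2.418, -0.002]
force: [-0.5, -0.5, -0.7]
finger_gap: 87.4
grasp_force: 0.0
```

```bash
python3 - <<'E'
from h import *
to([476.3,122.7,100],[.973,.23])
E
```

```text
t 2.52 tcp [501.2  86.  197.4] gap 87.4 q6 -0.16 grip 0.0 F [-0.5 -0.5 -0.7]
yaw -2.51
delta cm after yaw [ 4.11 -1.58  9.76]
delta cm now [ 4.04 -1.75  9.76] 
 [[-0.187  0.982 -0.001]
 [ 0.982  0.187  0.003]
 [ 0.003 -0.001 -1.   ]]
```

Request:
servo_tool --fingers '[8.78, 8.78, 8.78, 8.78, 8.78]' --pt "0 0 0" --pt "2.1 -0.8 2.5" --pt "2.1 -0.8 2.5" --pt "0 0 2.5" --pt "0 0 0" --yaw '[-2.5, 0, 0, 0, 0]'

```text
time_s: 2.93
tcp_pos: [474.6, 117.2, 118.8]
eef_rot: [-1.955, -2.452, 0.008]
force: [-0.9, -0.9, 0.5]
finger_gap: 88.1
grasp_force: 0.0
```

```bash
python3 - <<'E'
from h import *
to([475.9,123.5,51],[.973,.23])
a=snap('scene','s1')[130:230,250:450];b=snap('top','t1')[160:270,100:240]
cv2.imwrite('pics/c1.png',np.hstack([cv2.resize(a,(400,300)),cv2.resize(b,(382,300))])[:,:,::-1])
E
```

```text
t 2.93 tcp [474.6 117.2 118.8] gap 88.1 q6 -0.12 grip 0.0 F [-0.9 -0.9  0.5]
yaw -0.44
delta cm after yaw [0.58 0.32 6.78]
delta cm now [0.58 0.32 6.78] 
 [[-0.223  0.975 -0.008]
 [ 0.975  0.223 -0.001]
 [ 0.001 -0.008 -1.   ]]
```

View pics/c1.png

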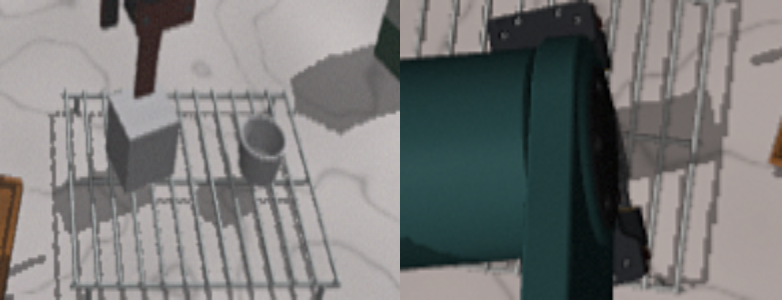

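The scene crop shows the finger descending beside the mould's upper back edge at about (145,60), clear of the round mould at (262,140).

Request:
servo_tool --fingers '[8.78, 8.78, 8.78, 8.78, 8.78]' --pt "0.5 0.2 1" --pt "0 0 2" --pt "0 0 2" --pt "0 0 1.4" --pt "0 0 0" --yaw '[0, 0, 0, 0, 0]'

```text
time_s: 3.45
tcp_pos: [479.3, 122.1, 57.0]
eef_rot: [-1.96, -2.453, 0.002]
force: [-0.4, -0.1, -0.7]
finger_gap: 87.9
grasp_force: 0.0
```

```bash
python3 - <<'E'
from h import *
to([475.9,123.5,51],[.973,.23])
E
```

```text
t 3.45 tcp [479.3 122.1  57. ] gap 87.9 q6 -0.11 grip 0.0 F [-0.4 -0.1 -0.7]
yaw -0.56
delta cm after yaw [ 0.21 -0.29  0.6 ]
delta cm now [ 0.21 -0.3   0.6 ] 
 [[-0.221  0.975 -0.002]
 [ 0.975  0.221 -0.   ]
 [ 0.    -0.002 -1.   ]]
```

Request:
servo_tool --fingers '[8.78, 7.0, 6.5, 5.5, 5.5]' --pt "0.2 -0.3 0.5" --pt "0 0 0" --pt "0 0 0" --pt "0 0 0" --pt "0 0 0" --yaw '[-0.5, 0, 0, 0, 0]' --grip_force 10

```text
time_s: 3.87
tcp_pos: [476.9, 123.9, 54.2]
eef_rot: [1.948, 2.463, 0.002]
force: [-0.4, 0.3, -0.2]
finger_gap: 64.7
grasp_force: 0.0
```

Request:
servo_tool --fingers '[5.5, 5.5, 5.5, 5.5, 5.5]' --pt "0 0 0" --pt "0 0 0" --pt "0 0 0" --pt "0 0 0" --pt "0 0 0" --yaw '[0, 0, 0, 0, 0]'

```text
time_s: 4.28
tcp_pos: [476.2, 123.7, 53.9]
eef_rot: [1.949, 2.464, 0.0]
force: [-1.4, -0.9, 7.1]
finger_gap: 60.1
grasp_force: 10.0
```

Request:
servo_tool --fingers '[5.5, 5.5, 5.5, 5.5, 5.5]' --pt "0 0 -0.7" --pt "0 0 -0.8" --pt "0 0 -0.8" --pt "0 0 -0.8" --pt "0 0 -0.8" --yaw '[0, 0, 0, 0, 0]'

```text
time_s: 4.7
tcp_pos: [476.3, 123.9, 93.3]
eef_rot: [1.949, 2.464, 0.001]
force: [0.2, -0.5, -4.0]
finger_gap: 59.9
grasp_force: 10.0
```

Request:
servo_tool --fingers '[5.5, 5.5, 5.5, 5.5, 5.5]' --pt "0 0 -0.8" --pt "0 0 -0.8" --pt "0 0 -0.8" --pt "0 0 -0.8" --pt "0 0 0" --yaw '[0, 0, 0, 0, 0]'

```text
time_s: 5.12
tcp_pos: [477.4, 124.0, 126.2]
eef_rot: [1.948, 2.462, 0.003]
force: [0.1, 0.8, -3.7]
finger_gap: 59.6
grasp_force: 10.0
```

```bash
python3 - <<'E'
from h import *
to([476,123.5,150],[.973,.23])
a=snap('scene','s2')[110:210,250:450]
cv2.imwrite('pics/c2.png',cv2.resize(a,(600,300))[:,:,::-1])
for l in ['mould_center','mould_mouth']:
  print(l,[(np.round(x['centre'],0),round(x['conf'],2)) for x in nets.landmark_of(l,'scene')[:2]])
E
```

```text
t 5.12 tcp [477.4 124.  126.2] gap 59.6 q6 -0.12 grip 9.996608197689056 F [ 0.1  0.8 -3.7]
yaw 0.0
delta cm after yaw [-0.01 -0.14 -2.38]
delta cm now [-0.01 -0.14 -2.38] 
 [[-0.23   0.973  0.003]
 [ 0.973  0.23   0.   ]
 [-0.     0.003 -1.   ]]
mould_center [(array([475., 148., 125.]), 0.73)]
mould_mouth [(array([462., 184., 122.]), 0.65)]
```

View pics/c2.png

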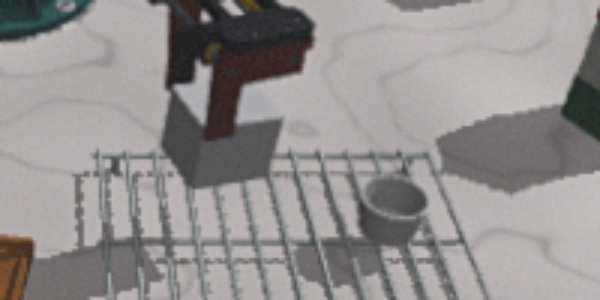

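The mould lifted level and did not pivot, so the grip is too firm. It is at (220,140) in the crop. I'll lower it a little and ease the grip.

Request:
servo_tool --fingers '[5.5, 5.5, 5.5, 5.5, 5.5]' --pt "0 0 1.2" --pt "0 0 1.3" --pt "0 0 0" --pt "0 0 0" --pt "0 0 0" --yaw '[0, 0, 0, 0, 0]' --grip_force 6

```text
time_s: 5.68
tcp_pos: [476.1, 123.8, 99.4]
eef_rot: [-1.949, -2.463, 0.0]
force: [0.1, -0.9, -4.0]
finger_gap: 60.0
grasp_force: 6.0
```

```bash
python3 - <<'E'
from h import *
s,p,R=st();print(p,s['ft_torque'],s['force'],s['finger_gap'],s['grasp_force'])
viewer.grab_frame('scene')
for l in ['mould_center','mould_mouth']:
  print(l,[(np.round(x['centre'],0),round(x['conf'],2)) for x in nets.landmark_of(l,'scene')[:2]])
E
```

```text
[476.07295978 123.77722816  99.40473393] [-0.09425816 -0.10963664  0.05368655] [ 0.14299549 -0.8866225  -4.00121894] 60.01330887874931 5.999596088659018
mould_center [(array([477., 132.,  90.]), 0.67)]
mould_mouth [(array([465., 169.,  75.]), 0.59)]
```

Request:
servo_tool --fingers '[5.5, 5.5, 5.5, 5.5, 5.5]' --pt "0 0 0" --pt "0 0 0" --pt "0 0 0" --pt "0 0 0" --pt "0 0 0" --yaw '[0, 0, 0, 0, 0]' --grip_force 5

```text
time_s: 6.25
tcp_pos: [476.2, 123.8, 99.5]
eef_rot: [1.949, 2.464, 0.0]
force: [-0.2, -0.0, -4.6]
finger_gap: 59.9
grasp_force: 5.0
```

```bash
python3 - <<'E'
from h import *
s,p,R=st();print(p,s['ft_torque'],s['force'],s['finger_gap'],s['grasp_force'])
a=snap('scene','s3')[110:210,250:450]
cv2.imwrite('pics/c3.png',cv2.resize(a,(600,300))[:,:,::-1])
for l in ['mould_center','mould_mouth']:
  print(l,[(np.round(x['centre'],0),round(x['conf'],2)) for x in nets.landmark_of(l,'scene')[:2]])
E
```

```text
[476.18689129 123.80402408  99.48380964] [-0.04816295 -0.048211   -0.02806645] [-0.17363169 -0.03631452 -4.60088182] 59.88291881705637 4.999664949718863
mould_center [(array([476., 131.,  89.]), 0.69)]
mould_mouth [(array([468., 167.,  76.]), 0.88)]
```

View pics/c3.png

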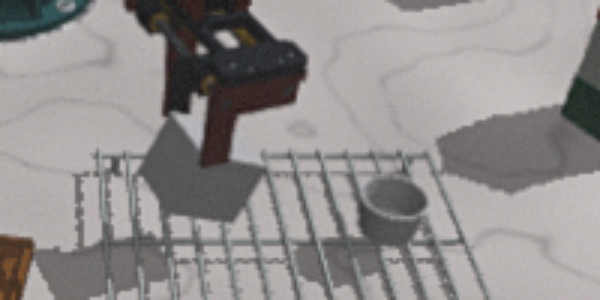

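The mould now droops about 30°, with its mouth end down at about (250,200). I'll ease the grip further.

Request:
servo_tool --fingers '[5.5, 5.5, 5.5, 5.5, 5.5]' --pt "0 0 0" --pt "0 0 0" --pt "0 0 0" --pt "0 0 0" --pt "0 0 0" --yaw '[0, 0, 0, 0, 0]' --grip_force 4

```text
time_s: 6.82
tcp_pos: [476.1, 123.8, 99.4]
eef_rot: [-1.949, -2.464, -0.0]
force: [0.5, 0.4, -4.1]
finger_gap: 59.9
grasp_force: 4.0
```

```bash
python3 - <<'E'
from h import *
s,p,R=st();print(p,s['ft_torque'],s['force'],s['finger_gap'],s['grasp_force'])
viewer.grab_frame('scene')
p=nets.trace('mould_center','scene')[0]['pixels'].astype(np.uint8);c=max(cv2.findContours(p,0,2)[0],key=cv2.contourArea)
print(cv2.approxPolyDP(c,2.5,True).reshape(-1,2).tolist())
for l in ['mould_center','mould_mouth']:
  print(l,[(np.round(x['centre'],0),round(x['conf'],2)) for x in nets.landmark_of(l,'scene')[:2]])
E
```

```text
[476.13634697 123.77241297  99.38594612] [-0.03476599 -0.07289599  0.03777801] [ 0.54253572  0.40503945 -4.06285504] 59.92167693322111 3.9996978105045855
[[307, 147], [296, 164], [297, 169], [307, 181], [328, 183], [338, 163], [329, 154], [327, 162], [318, 166], [317, 150]]
mould_center []
mould_mouth [(array([466., 167.,  75.]), 0.71)]
```

```bash
cat >> h.py <<'E'
def tilt(cam='scene'):
    """IoU fit of mould tilt (0 level, 90 mouth down), offset along mould from grasp"""
    r=nets.trace('mould_center',cam)
    if not r: print('no mask');return
    m=r[0]['pixels'];s,p,R=st();G=p-5*R[:,2];c=viewer.camera_info(cam)
    W=np.linalg.inv(np.array(c['cam_to_world']));K=np.array([[c['fx'],0,c['cx']],[0,c['fy'],c['cy']],[0,0,1]])
    best=[]
    for th in range(-10,116,5):
      for off in (20,25,30):
        a=np.radians(th);X=R[:,0]*np.cos(a)+R[:,2]*np.sin(a);Z=np.cross(X,R[:,1]);Z=Z*np.sign(Z@(-R[:,2]*np.cos(a)+R[:,0]*np.sin(a)))
        C=G+off*X-3*Z
        P=np.array([C+i*35*X+j*30*R[:,1]+k*30*Z for i in(-1,1) for j in(-1,1) for k in(-1,1)])
        uv=cv2.projectPoints(P,cv2.Rodrigues(W[:3,:3])[0],W[:3,3],K,np.array(c['D'],float))[0]
        h=np.zeros(m.shape,np.uint8);cv2.fillConvexPoly(h,cv2.convexHull(uv.reshape(-1,2).astype(np.float32)).round().astype(int),1)
        best.append(((h.astype(bool)&m).sum()/(h.astype(bool)|m).sum(),th,off))
    print('tilt',[(round(float(i),2),t,o) for i,t,o in sorted(best)[::-1][:4]],'mouth z~')
E
python3 - <<'E'
from h import *
viewer.grab_frame('scene');tilt()
q=ray('top',[(268,121),(400,160),(372,259),(237,218)],16);print(q.round(0),q.mean(0))
e=(q[0]-q[1]+q[3]-q[2])[:2];print('ydir',e/np.hypot(*e),np.hypot(*(q[0]-q[1])[:2]),np.hypot(*(q[0]-q[3])[:2]))
E
```

```text
tilt [(0.76, 35, 20), (0.75, 40, 20), (0.74, 30, 20), (0.72, 45, 20)] mouth z~
[[ 685.  -76.   16.]
 [ 601. -379.   16.]
 [ 375. -315.   16.]
 [ 463.   -8.   16.]] [ 531.06748854 -194.55035304   16.        ]
ydir [0.27346453 0.96188209] 314.50489646195507 232.09236702661758
```

```bash
python3 - <<'E'
from h import *
to([530.8,-79.1,150],[.962,-.27])
E
```

```text
t 7.12 tcp [476.1 123.8  99.4] gap 60.0 q6 -0.12 grip 3.9997160132043064 F [-0.4  0.3 -4.7]
yaw 28.98
delta cm after yaw [-18.06  10.74  -5.06]
delta cm now [-21.     0.65  -5.06] 
 [[-0.23   0.973 -0.   ]
 [ 0.973  0.23   0.   ]
 [ 0.     0.    -1.   ]]
```

Request:
servo_tool --fingers '[5.5, 5.5, 5.5, 5.5, 5.5]' --pt "0 0 0" --pt "0 0 -1" --pt "0 0 -1.5" --pt "0 0 -1.5" --pt "0 0 -1" --yaw '[0, 0, 0, 0, 0]' --grip_force 20

```text
time_s: 7.53
tcp_pos: [476.8, 123.9, 151.2]
eef_rot: [1.949, 2.463, 0.002]
force: [0.8, -0.3, -2.7]
finger_gap: 59.6
grasp_force: 20.0
```

Request:
servo_tool --fingers '[5.5, 5.5, 5.5, 5.5, 5.5]' --pt "-1.0 0.3 0" --pt "-2 0.6 0" --pt "-2.5 0.8 0" --pt "-2.5 0.8 0" --pt "-2.5 0.8 0" --yaw '[2.9, 2.9, 2.9, 2.9, 2.9]'

```text
time_s: 7.95
tcp_pos: [521.5, 22.5, 150.1]
eef_rot: [2.246, 2.196, 0.001]
force: [1.0, 0.9, -3.3]
finger_gap: 59.7
grasp_force: 20.0
```

Request:
servo_tool --fingers '[5.5, 5.5, 5.5, 5.5, 5.5]' --pt "-2.5 0.7 0" --pt "-2.5 0.7 0" --pt "-2.5 0.6 0" --pt "-1.5 0.4 0" --pt "-0.6 0.1 0" --yaw '[2.9, 2.9, 2.9, 2.9, 2.9]'

```text
time_s: 8.37
tcp_pos: [537.2, -77.0, 150.0]
eef_rot: [2.507, 1.891, 0.0]
force: [0.0, -0.4, -4.3]
finger_gap: 59.6
grasp_force: 20.0
```

```bash
python3 - <<'E'
from h import *
viewer.grab_frame('scene');tilt()
to([530.8,-79.1,90],[.962,-.27])
E
```

```text
tilt [(0.73, 35, 20), (0.71, 30, 20), (0.7, 40, 20), (0.69, 35, 25)] mouth z~
t 8.47 tcp [536.5 -75.6 149.8] gap 59.6 q6 0.01 grip 20.000125374644995 F [-0.2  0.4 -4.4]
yaw -0.16
delta cm after yaw [-0.49 -0.46  5.98]
delta cm now [-0.49 -0.46  5.98] 
 [[ 0.273  0.962  0.   ]
 [ 0.962 -0.273 -0.   ]
 [-0.     0.    -1.   ]]
```

Request:
servo_tool --fingers '[5.5, 5.5, 5.5, 5.5, 5.5]' --pt "-0.3 -0.2 2.5" --pt "-0.2 -0.2 2.5" --pt "0 0 2" --pt "0 0 0.8" --pt "0 0 0" --yaw '[0, 0, 0, 0, 0]'

```text
time_s: 8.88
tcp_pos: [529.4, -76.8, 69.8]
eef_rot: [-2.5, -1.897, 0.004]
force: [0.9, 0.1, -3.3]
finger_gap: 59.4
grasp_force: 20.0
```

```bash
python3 - <<'E'
from h import *
a=snap('scene','s4')[90:260,120:300];print(cv2.imwrite('pics/c4.png',cv2.resize(a,(635,600))[:,:,::-1]))
to([530.8,-79.1,66])
E
```

```text
True
t 8.93 tcp [530.6 -77.3  71.1] gap 60.0 q6 -0.0 grip 19.999659229069948 F [-0.6 -0.8 -3.4]
delta cm now [-0.17  0.07  0.51] 
 [[ 0.269  0.963 -0.002]
 [ 0.963 -0.269  0.001]
 [ 0.    -0.002 -1.   ]]
```

View pics/c4.png

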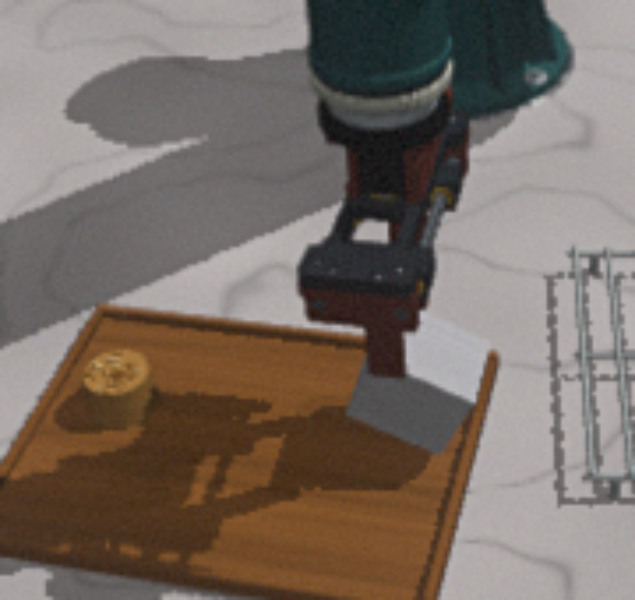

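The mould is over the tray's +y end, drooping about 30° with its lower mouth edge near the rim at (445,450) in the crop. The round cake is clear. I'll feel for the floor next.

Request:
servo_tool --fingers '[5.5, 5.5, 5.5, 5.5, 5.5]' --pt "0 0 0.3" --pt "0 0 0.2" --pt "0 0 0" --pt "0 0 0" --pt "0 0 0" --yaw '[0, 0, 0, 0, 0]'

```text
time_s: 9.35
tcp_pos: [531.6, -78.1, 66.9]
eef_rot: [2.503, 1.897, 0.001]
force: [0.2, 0.7, -4.0]
finger_gap: 59.5
grasp_force: 20.0
```

Request:
servo_tool --fingers '[5.5, 5.5, 5.5, 5.5, 5.5]' --pt "0 0 0.2" --pt "0 0 0.2" --pt "0 0 0" --pt "0 0 0" --pt "0 0 0" --yaw '[0, 0, 0, 0, 0]'

```text
time_s: 9.77
tcp_pos: [531.1, -78.0, 62.3]
eef_rot: [-2.504, -1.897, 0.0]
force: [-0.9, -0.1, -4.3]
finger_gap: 59.8
grasp_force: 20.0
```

Still no contact with the floor, so I'll go on down.

Request:
servo_tool --fingers '[5.5, 5.5, 5.5, 5.5, 5.5]' --pt "0 0 0.2" --pt "0 0 0.2" --pt "0 0 0" --pt "0 0 0" --pt "0 0 0" --yaw '[0, 0, 0, 0, 0]'

```text
time_s: 10.18
tcp_pos: [531.4, -78.1, 58.5]
eef_rot: [2.504, 1.897, 0.0]
force: [-0.2, -1.1, -0.8]
finger_gap: 59.7
grasp_force: 20.0
```

Request:
servo_tool --fingers '[5.5, 5.5, 5.5, 5.5, 5.5]' --pt "0 0 0.2" --pt "0 0 0.1" --pt "0 0 0" --pt "0 0 0" --pt "0 0 0" --yaw '[0, 0, 0, 0, 0]'

```text
time_s: 10.6
tcp_pos: [531.3, -79.6, 57.1]
eef_rot: [2.501, 1.897, -0.002]
force: [-6.0, -6.3, 15.6]
finger_gap: 59.4
grasp_force: 20.0
```

Contact comes at TCP z of about 58.5. I'll raise it slightly, ease the grip, and push the lower mouth edge against the rim so the mould turns further under.

Request:
servo_tool --fingers '[5.5, 5.5, 5.5, 5.5, 5.5]' --pt "0 0 -0.6" --pt "0.5 0 0" --pt "0.5 0 0" --pt "0.5 0 -0.2" --pt "0.5 0 -0.3" --yaw '[0, 0, 0, 0, 0]' --grip_force 7

```text
time_s: 11.02
tcp_pos: [536.2, -57.8, 65.9]
eef_rot: [-2.503, -1.897, 0.001]
force: [-0.0, -1.1, -3.7]
finger_gap: 60.0
grasp_force: 7.0
```

Request:
servo_tool --fingers '[5.5, 5.5, 5.5, 5.5, 5.5]' --pt "0.5 0 -0.2" --pt "0.5 0 -0.1" --pt "0 0 0" --pt "0 0 0" --pt "0 0 0" --yaw '[0, 0, 0, 0, 0]'

```text
time_s: 11.43
tcp_pos: [539.3, -49.0, 69.3]
eef_rot: [-2.504, -1.897, -0.0]
force: [-0.8, 0.0, -3.7]
finger_gap: 59.8
grasp_force: 7.0
```

```bash
python3 - <<'E'
from h import *
a=snap('scene','s5');tilt()
to([530.8,-79.1,66])
E
```

```text
tilt [(0.66, 70, 20), (0.65, 55, 20), (0.65, 65, 20), (0.64, 60, 20)] mouth z~
t 11.53 tcp [539.2 -49.2  69.2] gap 59.7 q6 0.06 grip 6.999722239561379 F [-0.1 -1.  -4.1]
delta cm now [-3.11 -0.    0.32] 
 [[ 0.271  0.963 -0.   ]
 [ 0.963 -0.271  0.   ]
 [ 0.    -0.    -1.   ]]
```

Request:
servo_tool --fingers '[5.5, 5.5, 5.5, 5.5, 5.5]' --pt "0.5 0 0" --pt "0.6 0 0" --pt "0.6 0 0" --pt "0.6 0 0" --pt "0.4 0 0" --yaw '[0, 0, 0, 0, 0]'

```text
time_s: 11.95
tcp_pos: [547.0, -22.2, 69.5]
eef_rot: [2.504, 1.898, 0.001]
force: [-0.8, -1.2, -2.5]
finger_gap: 59.6
grasp_force: 7.0
```

```bash
python3 - <<'E'
from h import *
a=snap('scene','s6');tilt();a=a[90:260,120:300];print(cv2.imwrite('pics/c6.png',cv2.resize(a,(635,600))[:,:,::-1]))
to([530.8,-79.1,66])
E
```

```text
tilt [(0.6, 115, 30), (0.59, 115, 25), (0.58, 115, 20), (0.58, 110, 25)] mouth z~
True
t 12.05 tcp [547.  -22.3  69.4] gap 59.7 q6 0.11 grip 7.000587377697229 F [-0.5 -0.7 -0.8]
delta cm now [-5.91 -0.03  0.34] 
 [[ 0.27   0.963  0.001]
 [ 0.963 -0.27   0.   ]
 [ 0.     0.    -1.   ]]
```

View pics/c6.png

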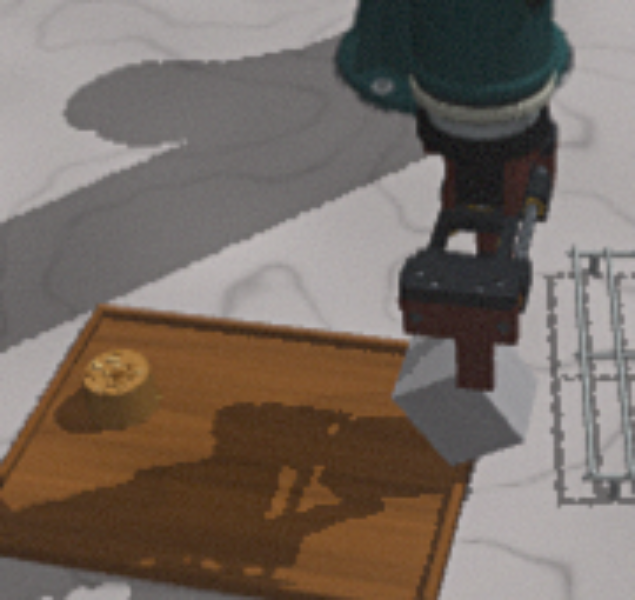

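The mould is now tilted about 60°, its lower mouth edge at (455,465) still caught on the rim. I'll keep pushing.

Request:
servo_tool --fingers '[5.5, 5.5, 5.5, 5.5, 5.5]' --pt "0.5 0 0" --pt "0.5 0 0" --pt "0.5 0 0.1" --pt "0.3 0 0.1" --pt "0 0 0" --yaw '[0, 0, 0, 0, 0]'

```text
time_s: 12.47
tcp_pos: [551.6, -5.0, 67.2]
eef_rot: [-2.503, -1.898, -0.0]
force: [-1.4, 1.2, -2.2]
finger_gap: 59.3
grasp_force: 7.0
```

```bash
python3 - <<'E'
from h import *
a=snap('scene','s7')
p=nets.trace('mould_center','scene')[0]['pixels'].astype(np.uint8);c=max(cv2.findContours(p,0,2)[0],key=cv2.contourArea)
print(cv2.approxPolyDP(c,2,True).reshape(-1,2).tolist());a=a[140:240,210:310];print(cv2.imwrite('pics/c7.png',cv2.resize(a,(500,500))[:,:,::-1]))
to([530.8,-79.1,66])
E
```

```text
[[242, 185], [237, 202], [247, 220], [270, 217], [273, 205], [270, 192], [268, 191], [267, 203], [259, 202], [256, 188]]
True
t 12.57 tcp [551.4  -5.5  67.4] gap 60.1 q6 0.14 grip 7.0007996913045645 F [-0.8  0.  -0.8]
delta cm now [-7.64  0.    0.14] 
 [[ 0.27   0.963 -0.   ]
 [ 0.963 -0.27   0.   ]
 [ 0.    -0.    -1.   ]]
```

View pics/c7.png

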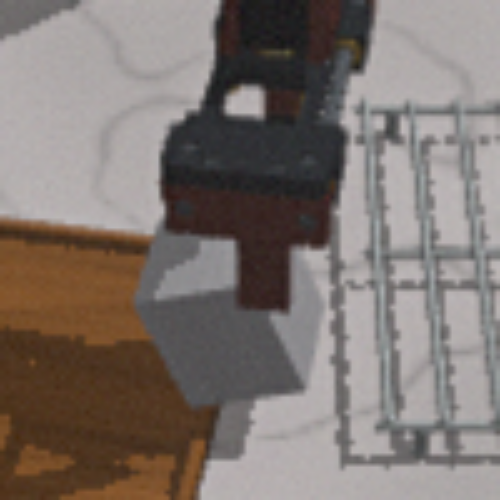

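The tilt is now about 75–80°, with the mouth edge at (195,408)–(305,388). I'll firm the grip, lift, go back over the tray, and press the mould level on the floor.

Request:
servo_tool --fingers '[5.5, 5.5, 5.5, 5.5, 5.5]' --pt "0 0 0" --pt "0 0 -1" --pt "0 0 -1" --pt "-1 0 -1" --pt "-2 0 0" --yaw '[0, 0, 0, 0, 0]' --grip_force 20

```text
time_s: 12.98
tcp_pos: [545.6, -34.4, 100.3]
eef_rot: [2.5, 1.898, 0.006]
force: [-0.5, -1.4, -3.6]
finger_gap: 59.6
grasp_force: 20.0
```

Request:
servo_tool --fingers '[5.5, 5.5, 5.5, 5.5, 5.5]' --pt "-2.5 0 0" --pt "-2.5 0 0" --pt "-2.5 0 0.5" --pt "-1.5 0 1" --pt "0 0 1" --yaw '[0, 0, 0, 0, 0]'

```text
time_s: 13.4
tcp_pos: [519.2, -125.2, 73.7]
eef_rot: [2.504, 1.892, 0.001]
force: [0.2, -0.3, -3.7]
finger_gap: 59.4
grasp_force: 20.0
```

Request:
servo_tool --fingers '[5.5, 5.5, 5.5, 5.5, 5.5]' --pt "0 0 0.4" --pt "0 0 0.3" --pt "0 0 0.3" --pt "0 0 0.2" --pt "0 0 0" --yaw '[0, 0, 0, 0, 0]' --grip_force 8

```text
time_s: 13.82
tcp_pos: [519.4, -120.9, 61.7]
eef_rot: [2.502, 1.899, -0.0]
force: [-3.1, -0.7, 7.0]
finger_gap: 60.0
grasp_force: 8.0
```

```bash
python3 - <<'E'
from h import *
viewer.grab_frame('scene');tilt()
to([536.5,-57.1,58])
E
```

```text
tilt [(0.63, 85, 20), (0.63, 80, 20), (0.62, 90, 20), (0.62, 75, 20)] mouth z~
t 13.92 tcp [ 519.5 -120.8   61.7] gap 60.2 q6 -0.09 grip 8.010403546504676 F [-3.3 -1.3  6.3]
delta cm now [ 6.59 -0.07  0.37] 
 [[ 0.269  0.963  0.001]
 [ 0.963 -0.269 -0.001]
 [-0.     0.001 -1.   ]]
```

Request:
servo_tool --fingers '[5.5, 5.5, 5.5, 5.5, 5.5]' --pt "0 0 0.2" --pt "0 0 0.2" --pt "0 0 0" --pt "0 0 0" --pt "0 0 0" --yaw '[0, 0, 0, 0, 0]' --grip_force 7

```text
time_s: 14.33
tcp_pos: [519.4, -120.7, 57.8]
eef_rot: [2.502, 1.899, 0.0]
force: [-3.9, 0.4, 7.6]
finger_gap: 59.7
grasp_force: 7.0
```

Request:
servo_tool --fingers '[5.5, 5.5, 5.5, 5.5, 5.5]' --pt "0 0 0.2" --pt "0 0 0" --pt "0 0 0" --pt "0 0 0" --pt "0 0 0" --yaw '[0, 0, 0, 0, 0]'

```text
time_s: 14.75
tcp_pos: [519.3, -120.7, 55.8]
eef_rot: [2.502, 1.899, -0.0]
force: [-3.6, -0.2, 7.0]
finger_gap: 59.9
grasp_force: 7.0
```

```bash
python3 - <<'E'
from h import *
a=snap('scene','s8');tilt();a=a[130:230,160:260];print(cv2.imwrite('pics/c8.png',cv2.resize(a,(500,500))[:,:,::-1]))
E
```

```text
tilt [(0.59, 90, 20), (0.58, 95, 20), (0.57, 85, 20), (0.57, 75, 20)] mouth z~
True
```

View pics/c8.png

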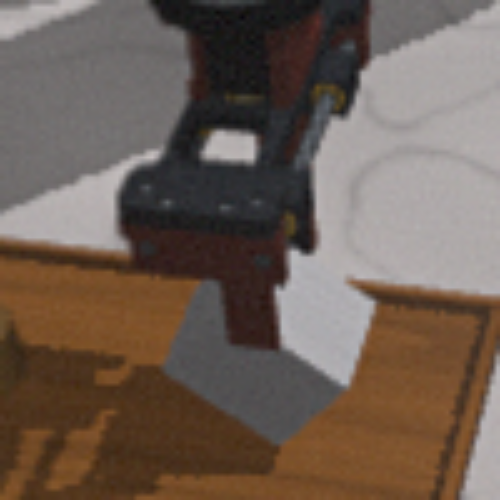

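```bash
cat >> h.py <<'E'
from scipy.optimize import least_squares
def fit(pts,tcp,R,cam='scene',th0=45):
    """pts {name:uv}: A lower-closed, B lower-mouth, C upper-mouth, D upper-closed (front side, +tool y); lower case = back side"""
    c=viewer.camera_info(cam);W=np.linalg.inv(np.array(c['cam_to_world']));K=np.array([[c['fx'],0,c['cx']],[0,c['fy'],c['cy']],[0,0,1]])
    G=np.array(tcp)-5*R[:,2];L=dict(A=(-35,-30),B=(35,-30),C=(35,30),D=(-35,30))
    def P(v):
        a=v[0];X=R[:,0]*np.cos(a)+R[:,2]*np.sin(a);Z=-R[:,2]*np.cos(a)+R[:,0]*np.sin(a)
        Q=np.array([G+(L[k.upper()][0]-v[1])*X+(L[k.upper()][1]-v[2])*Z+(30 if k.isupper() else -30)*R[:,1] for k in pts])
        return cv2.projectPoints(Q,cv2.Rodrigues(W[:3,:3])[0],W[:3,3],K,np.array(c['D'],float))[0].reshape(-1,2)
    r=least_squares(lambda v:(P(v)-np.array(list(pts.values()))).ravel(),[np.radians(th0),-20,0])
    print('theta',np.degrees(r.x[0]).round(1),'G in mould x,z',r.x[1:].round(1),'resid px',np.sqrt((r.fun**2).mean()).round(2))
E
python3 - <<'E'
from h import *
s,p,R=st()
fit(dict(A=(192.6,204),B=(215.6,219),C=(230,207.6),c=(235,190)),p,R)
fit(dict(A=(237.4,200),B=(249,221.6),C=(271,217.6),c=(274.4,198)),[551.4,-5.5,67.4],R)
fit(dict(A=(120+347/3.53,90+415/3.53),B=(120+440/3.53,90+453/3.53),C=(120+472/3.53,90+403/3.53),c=(120+493/3.53,90+352/3.53)),[530.6,-77.3,71.1],R)
E
```

```text
theta 38.6 G in mould x,z [-0.9  8.3] resid px 0.27
theta 67.6 G in mould x,z [-2.9 22.8] resid px 0.82
theta 26.0 G in mould x,z [-17.3   8.7] resid px 1.08
```

The fit gives a clear picture: the tilt is now 38.6° and the mould has crept in the pads, which are near its centre. Once tilted past about 55° with its lower mouth edge on the floor, it will fall onto its mouth when released. I'll hook the rim again along the exact arc.

Request:
servo_tool --fingers '[5.5, 5.5, 5.5, 5.5, 5.5]' --pt "0 0 0" --pt "0 0 -0.6" --pt "1.5 0 0" --pt "2 0 0" --pt "2 0 0" --yaw '[0, 0, 0, 0, 0]' --grip_force 20

```text
time_s: 15.27
tcp_pos: [534.6, -67.4, 61.1]
eef_rot: [2.504, 1.897, 0.001]
force: [0.2, -0.2, -3.7]
finger_gap: 59.4
grasp_force: 20.0
```

Request:
servo_tool --fingers '[5.5, 5.5, 5.5, 5.5, 5.5]' --pt "1.5 0 0" --pt "0 0 0" --pt "0 0 0" --pt "0 0 0" --pt "0 0 0" --yaw '[0, 0, 0, 0, 0]'

```text
time_s: 15.68
tcp_pos: [537.9, -54.3, 60.5]
eef_rot: [2.504, 1.897, -0.0]
force: [-0.0, -0.9, -3.9]
finger_gap: 60.0
grasp_force: 20.0
```

```bash
python3 - <<'E'
from h import *
to([536.5,-57.1,60.8],[.963,-.27])
s,p,R=st();print('tray y of G',(p[:2]-[530,-193])@[.27,.962])
E
```

```text
t 15.68 tcp [537.9 -54.3  60.5] gap 60.0 q6 0.05 grip 19.994789360382015 F [-0.  -0.9 -3.9]
yaw -0.04
delta cm after yaw [-0.3  -0.06 -0.03]
delta cm now [-0.3  -0.06 -0.03] 
 [[ 0.271  0.963  0.   ]
 [ 0.963 -0.271 -0.   ]
 [-0.     0.    -1.   ]]
tray y of G 135.5343838610735
```

Request:
servo_tool --fingers '[5.5, 5.5, 5.5, 5.5, 5.5]' --pt "0.6 0 0" --pt "0.6 0 0" --pt "0.5 0 0" --pt "0.5 0 0" --pt "0.5 0 0.1" --yaw '[0, 0, 0, 0, 0]' --grip_force 12

```text
time_s: 16.1
tcp_pos: [545.6, -27.7, 59.9]
eef_rot: [2.504, 1.897, 0.0]
force: [-1.4, -0.8, 4.2]
finger_gap: 60.3
grasp_force: 12.0
```

Request:
servo_tool --fingers '[5.5, 5.5, 5.5, 5.5, 5.5]' --pt "0.5 0 0.1" --pt "0.5 0 0.2" --pt "0.5 0 0.3" --pt "0.3 0 0.1" --pt "0 0 0" --yaw '[0, 0, 0, 0, 0]'

```text
time_s: 16.52
tcp_pos: [551.6, -9.6, 52.8]
eef_rot: [2.503, 1.897, 0.004]
force: [1.0, 0.5, 5.2]
finger_gap: 60.0
grasp_force: 12.0
```

```bash
python3 - <<'E'
from h import *
a=snap('scene','s9')[140:240,200:300];print(cv2.imwrite('pics/c9.png',cv2.resize(a,(600,600),interpolation=cv2.INTER_CUBIC)[:,:,::-1]))
to([536.5,-57.1,60.8])
E
```

```text
True
t 16.57 tcp [551.5  -9.9  52.9] gap 60.0 q6 0.13 grip 11.99066262692213 F [1.2 1.  3.3]
delta cm now [-4.95 -0.17 -0.79] 
 [[ 0.27   0.963  0.002]
 [ 0.963 -0.27   0.   ]
 [ 0.001  0.002 -1.   ]]
```

View pics/c9.png

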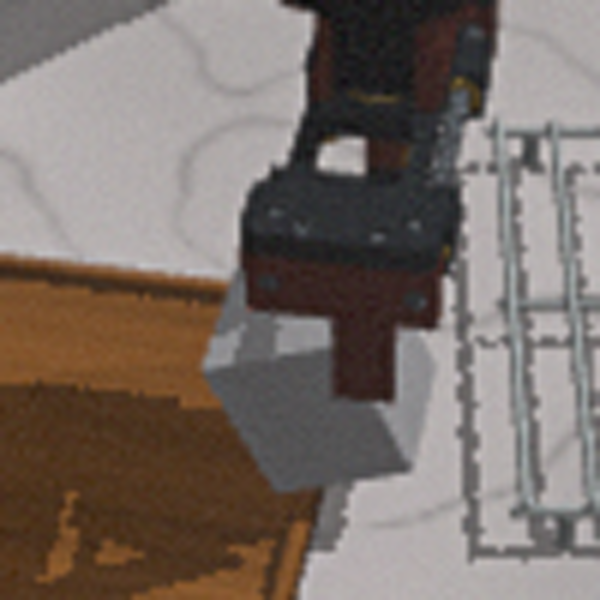

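The picture shows the mould tilted steeply, with its lower mouth edge at (277,493) and upper mouth edge at (410,470). Its closed-end lower corner is at (203,372). That was my last picture, so from here I use masks and fits.

```bash
cat >> h.py <<'E'
def poly(cam='scene',label='mould_center',eps=1.5):
    r=nets.trace(label,cam)
    if not r: print('none');return
    c=max(cv2.findContours(r[0]['pixels'].astype(np.uint8),0,2)[0],key=cv2.contourArea)
    print(label,round(r[0]['conf'],2),cv2.approxPolyDP(c,eps,True).reshape(-1,2).tolist());return r[0]['pixels']
E
python3 - <<'E'
from h import *
s,p,R=st()
f=lambda u,v:(200+u/6,140+v/6)
fit(dict(A=f(203,372),B=f(277,493),C=f(410,470),c=f(435,362)),p,R)
poly()
E
```

```text
theta 66.8 G in mould x,z [ 7.5 21.2] resid px 0.32
mould_center 0.67 [[239, 187], [234, 202], [245, 221], [267, 218], [271, 208], [271, 198], [267, 195], [266, 204], [263, 207], [259, 207], [254, 203], [254, 194], [242, 192]]
```

Request:
servo_tool --fingers '[5.5, 5.5, 5.5, 5.5, 5.5]' --pt "0 0 0" --pt "0 0 0" --pt "0 0 -0.8" --pt "0 0 -0.8" --pt "-1 0 -0.4" --yaw '[0, 0, 0, 0, 0]' --grip_force 45

```text
time_s: 17.03
tcp_pos: [547.1, -19.4, 73.0]
eef_rot: [-2.502, -1.898, -0.0]
force: [-0.4, 0.5, -3.7]
finger_gap: 59.4
grasp_force: 45.0
```

Request:
servo_tool --fingers '[5.5, 5.5, 5.5, 5.5, 5.5]' --pt "-1.5 0 0" --pt "-2 0 0" --pt "-2 0 0" --pt "-2 0 0" --pt "-1.5 0 0" --yaw '[0, 0, 0, 0, 0]'

```text
time_s: 17.45
tcp_pos: [521.8, -108.7, 72.6]
eef_rot: [-2.504, -1.897, 0.001]
force: [0.3, 0.3, -4.2]
finger_gap: 59.4
grasp_force: 45.0
```

Request:
servo_tool --fingers '[5.5, 5.5, 5.5, 5.5, 5.5]' --pt "-0.5 0 0.6" --pt "0 0 0.6" --pt "0 0 0.4" --pt "0 0 0.2" --pt "0 0 0" --yaw '[0, 0, 0, 0, 0]'

```text
time_s: 17.87
tcp_pos: [521.1, -110.7, 53.5]
eef_rot: [-2.502, -1.897, 0.001]
force: [0.0, 0.6, -3.7]
finger_gap: 59.7
grasp_force: 45.0
```

```bash
python3 - <<'E'
from h import *
viewer.grab_frame('scene');poly();to([520,-110,50])
E
```

```text
mould_center 0.98 [[230, 194], [223, 185], [220, 189], [220, 199], [214, 201], [208, 198], [207, 187], [197, 186], [193, 188], [190, 196], [204, 214], [223, 212]]
t 17.97 tcp [ 521.7 -110.9   54.1] gap 59.1 q6 -0.07 grip 44.99605245888233 F [-0.2 -0.7 -3.8]
delta cm now [ 0.04 -0.19  0.41] 
 [[ 0.27   0.963 -0.001]
 [ 0.963 -0.27   0.   ]
 [ 0.    -0.001 -1.   ]]
```

Request:
servo_tool --fingers '[5.5, 5.5, 5.5, 5.5, 5.5]' --pt "0 0 0.3" --pt "0 0 0.3" --pt "0 0 0.2" --pt "0 0 0" --pt "0 0 0" --yaw '[0, 0, 0, 0, 0]'

```text
time_s: 18.38
tcp_pos: [522.8, -110.3, 48.5]
eef_rot: [2.504, 1.897, 0.004]
force: [-2.8, 8.0, 19.9]
finger_gap: 59.4
grasp_force: 45.0
```

```bash
python3 - <<'E'
from h import *
s,p,R=st()
fit(dict(A=(190,196),B=(204,214.5),C=(223.5,212),c=(230.5,194)),[521.7,-110.9,54.1],R)
print(p,s['force'],s['ft_torque'])
E
```

```text
theta 66.8 G in mould x,z [ 9.1 21. ] resid px 0.79
[ 522.82834691 -110.27895453   48.52666231] [-2.75640302  7.97554743 19.9293919 ] [ 1.16749491  0.73032243 -0.12646963]
```

Request:
servo_tool --fingers '[5.5, 5.5, 5.5, 5.5, 5.5]' --pt "0 0 0" --pt "0 0 0.3" --pt "0 0 0.3" --pt "0 0 0" --pt "0 0 0" --yaw '[0, 0, 0, 0, 0]' --grip_force 20

```text
time_s: 18.8
tcp_pos: [523.2, -109.9, 42.6]
eef_rot: [2.505, 1.896, 0.006]
force: [-1.9, 9.5, 19.1]
finger_gap: 59.7
grasp_force: 20.0
```

Request:
servo_tool --fingers '[7.5, 8.78, 8.78, 8.78, 8.78]' --pt "0 0 0" --pt "0 0 0" --pt "0 0 0" --pt "0 0 0" --pt "0 0 0" --yaw '[0, 0, 0, 0, 0]'

```text
time_s: 19.22
tcp_pos: [521.7, -111.8, 40.2]
eef_rot: [-2.504, -1.897, 0.0]
force: [0.2, 1.4, -0.0]
finger_gap: 87.1
grasp_force: 0.0
```

```bash
python3 - <<'E'
from h import *
viewer.grab_frame('scene');poly();to([520,-110,50])
for l in ['mould_center','mould_mouth','cake_center']:
  print(l,[(np.round(x['centre'],0),round(x['conf'],2)) for x in nets.landmark_of(l,'scene')[:2]])
E
```

```text
mould_center 0.7 [[230, 183], [226, 183], [222, 193], [219, 194], [220, 206], [217, 210], [210, 209], [207, 206], [206, 196], [204, 193], [202, 194], [201, 202], [205, 217], [227, 218], [232, 206]]
t 19.32 tcp [ 521.7 -111.8   40.2] gap 87.6 q6 -0.07 grip 0.0 F [-0.3  0.1 -0.5]
delta cm now [ 0.13 -0.21 -0.98] 
 [[ 0.271  0.963 -0.   ]
 [ 0.963 -0.271  0.   ]
 [ 0.    -0.    -1.   ]]
mould_center [(array([ 523., -118.,   39.]), 0.62)]
mould_mouth [(array([ 521., -115.,   12.]), 0.89)]
cake_center []
```

The mould now stands mouth-down on the tray: its centre is at about z 39, its mouth at z 12, and its lower edge is horizontal. I'll regrasp it firmly and knock.

Request:
servo_tool --fingers '[8.78, 8.78, 7.0, 5.5, 5.5]' --pt "-0.4 0 -0.8" --pt "0 0 -0.7" --pt "0 0 0" --pt "0 0 0" --pt "0 0 0" --yaw '[0, 0, 0, 0, 0]' --grip_force 60

```text
time_s: 19.88
tcp_pos: [520.8, -115.6, 55.7]
eef_rot: [2.504, 1.897, 0.001]
force: [-0.5, 0.6, -0.7]
finger_gap: 71.5
grasp_force: 0.0
```

Request:
servo_tool --fingers '[5.5, 5.5, 5.5, 5.5, 5.5]' --pt "0 0 0" --pt "0 0 0" --pt "0 0 0" --pt "0 0 0" --pt "0 0 -0.5" --yaw '[0, 0, 0, 0, 0]'

```text
time_s: 20.3
tcp_pos: [519.8, -115.2, 59.7]
eef_rot: [-2.503, -1.896, 0.002]
force: [-0.8, 0.1, -0.2]
finger_gap: 55.3
grasp_force: 0.0
```

Request:
servo_tool --fingers '[5.5, 5.5, 5.5, 5.5, 5.5]' --pt "0 0 -1.0" --pt "0 0 -1.0" --pt "0 0 0" --pt "0 0 0" --pt "0 0 0" --yaw '[0, 0, 0, 0, 0]'

```text
time_s: 20.72
tcp_pos: [520.8, -115.6, 80.7]
eef_rot: [2.504, 1.897, 0.001]
force: [-0.1, 0.4, -0.2]
finger_gap: 54.9
grasp_force: 0.0
```

```bash
python3 - <<'E'
from h import *
viewer.grab_frame('scene');poly();poly(label='cake_center');to([520,-110,50])
E
```

```text
mould_center 0.72 [[206, 186], [202, 195], [204, 216], [226, 220], [232, 205], [230, 184], [218, 182], [218, 189], [216, 191], [210, 191]]
none
t 20.87 tcp [ 520.3 -115.4   80.1] gap 55.1 q6 -0.07 grip 0.0 F [ 0.  -0.1 -0.5]
delta cm now [ 0.51 -0.17  3.01] 
 [[ 0.271  0.963 -0.001]
 [ 0.963 -0.271  0.   ]
 [ 0.    -0.001 -1.   ]]
```

The fingers closed to 55 mm on nothing, so the mould isn't where I assumed. I'll fit its pose from the mask under both the standing and lying hypotheses.

```bash
cat > pose.py <<'E'
from h import *
from scipy.optimize import minimize
def cams(cam):
    c=viewer.camera_info(cam);W=np.linalg.inv(np.array(c['cam_to_world']))
    return cv2.Rodrigues(W[:3,:3])[0],W[:3,3],np.array([[c['fx'],0,c['cx']],[0,c['fy'],c['cy']],[0,0,1]]),np.array(c['D'],float)
def hullmask(cam,C,A):
    P=np.array([C+A@[i,j,k] for i in(-1,1) for j in(-1,1) for k in(-1,1)])
    uv=cv2.projectPoints(P,*cams(cam))[0].reshape(-1,2)
    h=np.zeros((384,512),np.uint8);cv2.fillConvexPoly(h,(cv2.convexHull(uv.astype(np.float32))*16).round().astype(int),1,shift=4);return h>0
def posefit(masks,half,z,x0):
    """box with half sizes (along yaw x,y, up), centre height z; fit x,y,yaw"""
    def cost(v):
        c,s=np.cos(v[2]),np.sin(v[2]);A=np.array([[c,-s,0],[s,c,0],[0,0,1]])*np.array(half)
        return 1-np.mean([(h&m).sum()/(h|m).sum() for cam,m in masks.items() for h in[hullmask(cam,np.array([v[0],v[1],z]),A)]])
    b=min((minimize(cost,[x0[0]+dx,x0[1]+dy,y],method='Nelder-Mead',options=dict(initial_simplex=np.array([x0[0]+dx,x0[1]+dy,y])+np.array([[0,0,0],[15,0,0],[0,15,0],[0,0,.3]]),maxiter=120)) for dx in(-15,15) for dy in(-15,15) for y in(-.25,.3)),key=lambda r:r.fun)
    return b.x[:2].round(1),np.degrees(b.x[2]).round(1),round(1-b.fun,3)
E
python3 - <<'E'
from pose import *
viewer.grab_frame('scene');M={}
for c in ['scene','top']:
    if c=='top':viewer.grab_frame(c)
    r=nets.trace('mould_center',c)
    if r:
        m=r[0]['pixels'];print(c,r[0]['conf'],m.sum(),np.argwhere(m).mean(0)[::-1])
        if r[0]['conf']>.4:
            cc=max(cv2.findContours(m.astype(np.uint8),0,2)[0],key=cv2.contourArea);h=np.zeros(m.shape,np.uint8);cv2.fillConvexPoly(h,cv2.convexHull(cc),1);M[c]=h>0
for n,half,z in [('stand',(30,30,35),43),('lie y',(30,35,30),38),('lie x',(35,30,30),38)]:
    for k in [('scene',)]+([('scene','top')] if 'top' in M else []):
        print(n,k,posefit({c:M[c] for c in k},half,z,(520,-115)))
E
```

```text
scene 0.67 912 [217.77960526 202.01754386]
stand ('scene',) (array([ 519.7, -117.7]), np.float64(-12.9), np.float64(0.898))
lie y ('scene',) (array([ 516. , -117.7]), np.float64(78.9), np.float64(0.905))
lie x ('scene',) (array([ 516.1, -117.6]), np.float64(-11.1), np.float64(0.905))
```

Request:
servo_tool --fingers '[5.5, 8.78, 8.78, 8.78, 8.78]' --pt "0 0 0" --pt "0 0 -3" --pt "0 0 -3.5" --pt "3 0 -1" --pt "4 0 0" --yaw '[0, 0, 0, 0, 0]'

```text
time_s: 21.48
tcp_pos: [542.3, -50.3, 158.9]
eef_rot: [2.503, 1.889, 0.006]
force: [0.6, -0.1, 0.5]
finger_gap: 78.4
grasp_force: 0.0
```

Request:
servo_tool --fingers '[8.78, 8.78, 8.78, 8.78, 8.78]' --pt "4 0 0" --pt "4 0 0" --pt "3 0 0" --pt "0 0 0" --pt "0 0 0" --yaw '[0, 0, 0, 0, 0]'

```text
time_s: 21.9
tcp_pos: [569.4, 59.2, 155.1]
eef_rot: [-2.501, -1.901, 0.0]
force: [-0.2, 0.0, 0.5]
finger_gap: 87.6
grasp_force: 0.0
```

```bash
python3 - <<'E'
from pose import *
M={}
for c in ['scene','top']:
    snap(c,'x_'+c)
    m=poly(c); 
    if m is not None:
        cc=max(cv2.findContours(m.astype(np.uint8),0,2)[0],key=cv2.contourArea);h=np.zeros(m.shape,np.uint8);cv2.fillConvexPoly(h,cv2.convexHull(cc),1);M[c]=h>0
    for l in ['mould_center','mould_mouth','cake_center','round_cake_center']:
      print(l,[(np.round(x['centre'],0),round(x['conf'],2)) for x in nets.landmark_of(l,c)[:2]])
    poly(c,'cake_center')
for n,half,z in [('stand',(30,30,35),43),('lie y',(30,35,30),38),('lie x',(35,30,30),38)]:
    for k in list(M): print(n,k,posefit({k:M[k]},half,z,(520,-115)))
    if len(M)>1: print(n,posefit(M,half,z,(520,-115)))
to([520,-115,60])
E
```

```text
mould_center 0.76 [[209, 180], [201, 195], [203, 216], [205, 218], [227, 220], [232, 207], [231, 184]]
mould_center [(array([ 522., -119.,   41.]), 0.76), (array([ 480., -280.,   22.]), 0.74)]
mould_mouth [(array([ 520., -118.,   11.]), 0.89)]
cake_center []
round_cake_center [(array([ 476., -280.,   21.]), 0.84)]
none
mould_center 0.61 [[277, 176], [268, 202], [281, 208], [295, 210], [304, 185], [295, 180]]
mould_center [(array([ 522., -117.,   46.]), 0.6)]
mould_mouth [(array([ 521., -120.,    8.]), 0.96)]
cake_center []
round_cake_center [(array([ 479., -281.,   22.]), 0.64)]
cake_center 0.43 [[277, 177], [269, 202], [296, 210], [303, 184]]
stand scene (array([ 519.4, -118.5]), np.float64(-16.5), np.float64(0.978))
stand top (array([ 520.2, -114.7]), np.float64(-17.0), np.float64(0.956))Traceback (most recent call last):
  File "<stdin>", line 13, in <module>
  File "pose.py", line 15, in posefit
    b=min((minimize(cost,[x0[0]+dx,x0[1]+dy,y],method='Nelder-Mead',options=dict(initial_simplex=np.array([x0[0]+dx,x0[1]+dy,y])+np.array([[0,0,0],[15,0,0],[0,15,0],[0,0,.3]]),maxiter=120
[... 671 characters left out ...]
    **options)
    fsim[j] = func(sim[j])
              ~~~~^^^^^^^^
    fx = function(np.copy(x), *(wrapper_args + args))
  File "pose.py", line 14, in cost
    return 1-np.mean([(h&m).sum()/(h|m).sum() for cam,m in masks.items() for h in[hullmask(cam,np.array([v[0],v[1],z]),A)]])
                                                                                  ~~~~~~~~^^^^^^^^^^^^^^^^^^^^^^^^^^^^^^^
  File "pose.py", line 8, in hullmask
    uv=cv2.projectPoints(P,*cams(cam))[0].reshape(-1,2)
                            ~~~~^^^^^
  File "pose.py", line 4, in cams
    c=viewer.camera_info(cam);W=np.linalg.inv(np.array(c['cam_to_world']))
ValueError: time passes only in moves, steps and waits
```

Both cameras agree the mould is standing upside down at (520,-116.5), with an IoU of 0.96–0.98, so only the regrasp failed. I'll retry lower and with a moderate force.

Request:
servo_tool --fingers '[8.78, 8.78, 8.78, 8.78, 8.78]' --pt "-3.5 0 0" --pt "-4 0 0" --pt "-4 0 0" --pt "-4 0 0" --pt "-2.8 0 1" --yaw '[0.5, 0.5, 0, 0, 0]'

```text
time_s: 23.02
tcp_pos: [518.1, -120.9, 146.9]
eef_rot: [2.518, 1.873, 0.002]
force: [0.7, -0.1, -0.1]
finger_gap: 87.9
grasp_force: 0.0
```

Request:
servo_tool --fingers '[8.78, 8.78, 8.78, 8.78, 8.78]' --pt "0 0 2.5" --pt "0 0 3" --pt "0 0 2.7" --pt "0 0 1.5" --pt "0 0 0" --yaw '[0, 0, 0, 0, 0]'

```text
time_s: 23.43
tcp_pos: [514.9, -117.0, 45.3]
eef_rot: [-2.517, -1.872, 0.005]
force: [-1.2, 0.8, -0.4]
finger_gap: 87.9
grasp_force: 0.0
```

Request:
servo_tool --fingers '[7.0, 6.2, 5.5, 5.5, 5.5]' --pt "0 0 0" --pt "0 0 0" --pt "0 0 0" --pt "0 0 0" --pt "0 0 0" --yaw '[0, 0, 0, 0, 0]' --grip_force 20

```text
time_s: 23.85
tcp_pos: [519.5, -118.4, 49.8]
eef_rot: [2.518, 1.873, 0.004]
force: [1.1, 0.7, 3.0]
finger_gap: 59.6
grasp_force: 20.0
```

The grip is good this time, with a gap of 59.6. I'll tighten it, lift 25 mm and knock.

Request:
servo_tool --fingers '[5.5, 5.5, 5.5, 5.5, 5.5]' --pt "0 0 0" --pt "0 0 0" --pt "0 0 -1" --pt "0 0 -1" --pt "0 0 -0.5" --yaw '[0, 0, 0, 0, 0]' --grip_force 45

```text
time_s: 24.27
tcp_pos: [517.3, -117.6, 74.4]
eef_rot: [-2.52, -1.875, 0.0]
force: [0.8, 0.5, -4.0]
finger_gap: 58.7
grasp_force: 45.0
```

Request:
servo_tool --fingers '[5.5, 5.5, 5.5, 5.5, 5.5]' --pt "0 0 0" --pt "0 0 1.9" --pt "0 0 0.9" --pt "0 0 -0.3" --pt "0 0 0" --yaw '[0, 0, 0, 0, 0]'

```text
time_s: 24.68
tcp_pos: [517.1, -117.6, 48.1]
eef_rot: [-2.52, -1.875, 0.001]
force: [0.0, 0.8, -3.7]
finger_gap: 59.3
grasp_force: 45.0
```

```bash
python3 - <<'E'
from pose import *
viewer.grab_frame('scene');poly();poly(label='cake_center');to([520,-116,50])
E
```

```text
none
none
t 24.83 tcp [ 517.  -117.6   48. ] gap 59.8 q6 -0.06 grip 44.99806076288223 F [-0.3  0.2 -3.9]
delta cm now [ 0.24  0.24 -0.2 ] 
 [[ 0.287  0.958 -0.001]
 [ 0.958 -0.287  0.001]
 [ 0.    -0.001 -1.   ]]
```

Request:
servo_tool --fingers '[5.5, 5.5, 5.5, 5.5, 5.5]' --pt "0 0 -1.5" --pt "0 0 -1" --pt "0 0 2.2" --pt "0 0 0.7" --pt "0 0 0" --yaw '[0, 0, 0, 0, 0]'

```text
time_s: 25.25
tcp_pos: [517.7, -117.9, 44.3]
eef_rot: [-2.52, -1.875, 0.0]
force: [0.1, 0.4, -3.0]
finger_gap: 59.5
grasp_force: 45.0
```

```bash
python3 - <<'E'
from pose import *
to([520,-116,50])
E
```

```text
t 25.25 tcp [ 517.7 -117.9   44.3] gap 59.5 q6 -0.06 grip 44.99870181083679 F [ 0.1  0.4 -3. ]
delta cm now [ 0.25  0.16 -0.57] 
 [[ 0.287  0.958 -0.   ]
 [ 0.958 -0.287 -0.   ]
 [-0.    -0.    -1.   ]]
```

No contact yet. I'll knock deeper.

Request:
servo_tool --fingers '[5.5, 5.5, 5.5, 5.5, 5.5]' --pt "0 0 -1.5" --pt "0 0 -1" --pt "0 0 2.4" --pt "0 0 0.6" --pt "0 0 0" --yaw '[0, 0, 0, 0, 0]'

```text
time_s: 25.67
tcp_pos: [520.6, -118.9, 41.6]
eef_rot: [2.517, 1.873, 0.005]
force: [-0.3, -0.4, 11.1]
finger_gap: 59.7
grasp_force: 45.0
```

```bash
python3 - <<'E'
from pose import *
to([520,-116,50])
viewer.grab_frame('scene');poly()
for l in ['mould_center','mould_mouth','cake_center']:
  print(l,[(np.round(x['centre'],0),round(x['conf'],2)) for x in nets.landmark_of(l,'scene')[:2]])
E
```

```text
t 25.67 tcp [ 520.6 -118.9   41.6] gap 59.7 q6 -0.06 grip 44.951946437358856 F [-0.3 -0.4 11.1]
delta cm now [ 0.26 -0.13 -0.84] 
 [[ 0.287  0.958  0.005]
 [ 0.958 -0.287 -0.002]
 [-0.     0.006 -1.   ]]
mould_center 0.82 [[231, 183], [222, 182], [218, 185], [216, 193], [217, 203], [215, 205], [207, 204], [204, 192], [202, 193], [201, 203], [204, 217], [227, 219], [232, 205]]
mould_center [(array([ 525., -118.,   44.]), 0.97), (array([ 526., -190.,    5.]), 0.5)]
mould_mouth [(array([ 520., -117.,    8.]), 0.83)]
cake_center []
```

Request:
servo_tool --fingers '[5.5, 5.5, 5.5, 5.5, 5.5]' --pt "0 0 -1.2" --pt "0 0 -1.2" --pt "0 0 0" --pt "0 0 2.4" --pt "0 0 0" --yaw '[0, 0, 0, 0, 0]'

```text
time_s: 26.33
tcp_pos: [519.9, -118.6, 38.9]
eef_rot: [2.518, 1.873, 0.004]
force: [0.5, 0.1, -3.7]
finger_gap: 59.3
grasp_force: 45.0
```

Request:
servo_tool --fingers '[5.5, 5.5, 5.5, 5.5, 5.5]' --pt "0 0 -1.2" --pt "0 0 -1.2" --pt "0 0 0" --pt "0 0 2.4" --pt "0 0 0" --yaw '[0, 0, 0, 0, 0]'

```text
time_s: 26.75
tcp_pos: [518.9, -118.3, 37.8]
eef_rot: [2.519, 1.874, 0.002]
force: [0.8, -0.1, -3.6]
finger_gap: 59.6
grasp_force: 45.0
```

Request:
servo_tool --fingers '[5.5, 5.5, 5.5, 5.5, 5.5]' --pt "0 0 -1.2" --pt "0 0 -1.2" --pt "0 0 0" --pt "0 0 0" --pt "0 0 0" --yaw '[0, 0, 0, 0, 0]'

```text
time_s: 27.17
tcp_pos: [516.9, -117.5, 62.6]
eef_rot: [-2.519, -1.875, 0.001]
force: [-0.3, -0.0, -2.8]
finger_gap: 60.1
grasp_force: 45.0
```

```bash
python3 - <<'E'
from pose import *
F=[]
for i in range(6):
    viewer.grab_frame('scene');F.append(telemetry.get_state()['force'][2])
print(np.round(F,1),np.mean(F));to([520,-116,50])
poly();poly(label='cake_center')
E
```

```text
[-2.9 -3.8 -4.6 -2.4 -2.3 -2.2] -3.0298864866604833
t 27.47 tcp [ 517.3 -117.7   62.9] gap 59.6 q6 -0.06 grip 44.9734528362751 F [ 0.2 -0.1 -2.2]
delta cm now [0.24 0.21 1.29] 
 [[ 0.287  0.958 -0.001]
 [ 0.958 -0.287  0.   ]
 [ 0.    -0.001 -1.   ]]
mould_center 0.58 [[230, 175], [222, 173], [218, 176], [216, 183], [217, 194], [215, 197], [206, 196], [204, 184], [201, 184], [200, 193], [203, 208], [224, 212], [227, 210], [232, 198]]
cake_center 0.62 [[209, 211], [213, 215], [225, 215], [223, 212]]
```

The cake shows below the rim, at rows 211–215, and the wrist force has dropped, so it seems free. I'll lift a little more and check.

Request:
servo_tool --fingers '[5.5, 5.5, 5.5, 5.5, 5.5]' --pt "0 0 -0.6" --pt "0 0 -0.6" --pt "0 0 -0.6" --pt "0 0 0" --pt "0 0 0" --yaw '[0, 0, 0, 0, 0]'

```text
time_s: 27.98
tcp_pos: [518.3, -118.1, 82.2]
eef_rot: [2.519, 1.874, 0.002]
force: [-0.5, 0.5, -2.3]
finger_gap: 59.9
grasp_force: 45.0
```

```bash
python3 - <<'E'
from pose import *
F=[]
for i in range(6):
    viewer.grab_frame('scene');F.append(telemetry.get_state()['force'][2])
print(np.round(F,1),np.mean(F));to([520,-116,50])
poly();poly(label='cake_center')
for l in ['mould_mouth','cake_center']:
  print(l,[(np.round(x['centre'],0),round(x['conf'],2)) for x in nets.landmark_of(l,'scene')[:2]])
E
```

```text
[-3.8 -3.5 -3.1 -3.5 -3.6 -3.3] -3.483451999774088
t 28.28 tcp [ 517.4 -117.7   81.2] gap 59.6 q6 -0.06 grip 44.97347563505173 F [-0.6 -0.3 -3.3]
delta cm now [0.24 0.2  3.12] 
 [[ 0.287  0.958 -0.   ]
 [ 0.958 -0.287  0.   ]
 [ 0.    -0.001 -1.   ]]
mould_center 0.65 [[229, 168], [217, 168], [215, 177], [216, 188], [214, 191], [207, 190], [204, 187], [203, 177], [200, 178], [199, 187], [203, 203], [220, 206], [226, 205], [231, 192]]
cake_center 0.55 [[229, 204], [224, 207], [209, 205], [208, 211], [212, 215], [225, 216], [228, 212]]
mould_mouth [(array([ 517., -116.,   50.]), 0.79)]
cake_center [(array([ 519., -117.,   34.]), 0.49), (array([491., 300.,  43.]), 0.25)]
```

The cake stays put as the mould rises: its base is still at row 215 and its centre at z of about 34. I'll lift clear and carry the mould to the rack.

Request:
servo_tool --fingers '[5.5, 5.5, 5.5, 5.5, 5.5]' --pt "0 0 -0.7" --pt "0 0 -1" --pt "0 0 -1.5" --pt "0 0 -2" --pt "0 0 -2" --yaw '[0, 0, 0, 0, 0]'

```text
time_s: 28.9
tcp_pos: [517.5, -117.7, 154.8]
eef_rot: [-2.52, -1.875, 0.0]
force: [1.0, -0.4, -2.6]
finger_gap: 59.6
grasp_force: 45.0
```

```bash
python3 - <<'E'
from pose import *
viewer.grab_frame('scene');poly(label='cake_center')
print([(np.round(x['centre'],0),round(x['conf'],2)) for x in nets.landmark_of('cake_center','scene')[:2]])
to([475,150,150],[.995,.1])
E
```

```text
cake_center 0.79 [[213, 190], [207, 201], [210, 213], [225, 215], [229, 205], [228, 192]]
[(array([ 518., -115.,   34.]), 0.98)]
t 29.05 tcp [ 519.4 -118.4  155.4] gap 59.9 q6 -0.06 grip 44.97356951236725 F [ 0.3 -0.5 -3.8]
yaw -22.44
delta cm after yaw [27.15 -1.73  0.48]
delta cm now [ 24.43 -11.96   0.48] 
 [[ 0.287  0.958  0.005]
 [ 0.958 -0.287 -0.002]
 [-0.     0.005 -1.   ]]
```

Request:
servo_tool --fingers '[5.5, 5.5, 5.5, 5.5, 5.5]' --pt "1.6 -0.5 0" --pt "2.8 -0.8 0" --pt "3.2 -0.9 0" --pt "3.2 -0.9 0" --pt "3.2 -0.9 0" --yaw '[-2.2, -2.2, -2.2, -2.2, -2.2]'

```text
time_s: 29.47
tcp_pos: [506.0, 28.5, 152.2]
eef_rot: [-2.327, -2.109, 0.002]
force: [0.8, -0.9, -3.3]
finger_gap: 59.4
grasp_force: 45.0
```

Request:
servo_tool --fingers '[5.5, 5.5, 5.5, 5.5, 5.5]' --pt "3.2 -0.9 0" --pt "3.2 -0.8 0" --pt "3 -0.7 0" --pt "2 -0.5 0" --pt "0.8 -0.2 0" --yaw '[-2.2, -2.2, -2.2, -2.2, -2.2]'

```text
time_s: 29.88
tcp_pos: [479.1, 152.8, 152.2]
eef_rot: [-2.11, -2.325, 0.002]
force: [0.7, -0.3, -3.2]
finger_gap: 59.7
grasp_force: 45.0
```

```bash
python3 - <<'E'
from pose import *
viewer.grab_frame('scene')
print([(np.round(x['centre'],0),round(x['conf'],2)) for x in nets.landmark_of('mould_mouth','scene')[:2]])
to([475,150,60],[.995,.1])
E
```

```text
[(array([477., 155., 126.]), 0.76)]
t 29.98 tcp [479.8 151.2 152.5] gap 59.7 q6 0.07 grip 44.973276257514954 F [ 0.6 -1.3 -2.5]
yaw -0.25
delta cm after yaw [-0.07 -0.48  9.25]
delta cm now [-0.07 -0.48  9.25] 
 [[-0.096  0.995 -0.002]
 [ 0.995  0.096 -0.   ]
 [-0.    -0.002 -1.   ]]
```

Request:
servo_tool --fingers '[5.5, 5.5, 5.5, 5.5, 5.5]' --pt "0 0 2.5" --pt "0 0 3" --pt "0 0 2.2" --pt "0 0 1.3" --pt "0 0 0.2" --yaw '[0, 0, 0, 0, 0]'

```text
time_s: 30.4
tcp_pos: [479.1, 148.4, 58.6]
eef_rot: [-2.117, -2.317, 0.007]
force: [0.2, -0.1, -3.4]
finger_gap: 59.6
grasp_force: 45.0
```

Request:
servo_tool --fingers '[5.5, 5.5, 5.5, 5.5, 5.5]' --pt "0 0 0.1" --pt "0 0 0.1" --pt "0 0 0" --pt "0 0 0" --pt "0 0 0" --yaw '[0, 0, 0, 0, 0]'

```text
time_s: 30.82
tcp_pos: [481.9, 150.4, 60.3]
eef_rot: [2.116, 2.321, 0.002]
force: [0.2, 1.0, -3.0]
finger_gap: 59.8
grasp_force: 45.0
```

Request:
servo_tool --fingers '[5.5, 5.5, 5.5, 5.5, 5.5]' --pt "0 0 0.1" --pt "0 0 0.1" --pt "0 0 0" --pt "0 0 0" --pt "0 0 0" --yaw '[0, 0, 0, 0, 0]'

```text
time_s: 31.23
tcp_pos: [481.1, 150.4, 57.4]
eef_rot: [-2.116, -2.322, -0.0]
force: [0.2, -0.0, -3.2]
finger_gap: 59.3
grasp_force: 45.0
```

Request:
servo_tool --fingers '[5.5, 5.5, 5.5, 5.5, 5.5]' --pt "0 0 0.1" --pt "0 0 0.1" --pt "0 0 0" --pt "0 0 0" --pt "0 0 0" --yaw '[0, 0, 0, 0, 0]'

```text
time_s: 31.65
tcp_pos: [481.2, 150.4, 55.5]
eef_rot: [2.116, 2.322, 0.0]
force: [-0.6, -0.1, -0.6]
finger_gap: 59.5
grasp_force: 45.0
```

Request:
servo_tool --fingers '[5.5, 5.5, 5.5, 5.5, 5.5]' --pt "0 0 0.1" --pt "0 0 0.1" --pt "0 0 0" --pt "0 0 0" --pt "0 0 0" --yaw '[0, 0, 0, 0, 0]'

```text
time_s: 32.07
tcp_pos: [481.3, 150.5, 55.1]
eef_rot: [2.116, 2.322, 0.001]
force: [-5.2, -0.9, 19.3]
finger_gap: 59.5
grasp_force: 45.0
```

The mould is resting on the rack. I'll ease off, open, and retreat straight up.

Request:
servo_tool --fingers '[5.5, 5.5, 6.4, 7.5, 8.78]' --pt "0 0 -0.2" --pt "0 0 0" --pt "0 0 0" --pt "0 0 0" --pt "0 0 0" --yaw '[0, 0, 0, 0, 0]' --grip_force 10

```text
time_s: 32.48
tcp_pos: [481.3, 150.4, 55.3]
eef_rot: [-2.116, -2.322, -0.0]
force: [-0.3, 0.1, 1.1]
finger_gap: 74.0
grasp_force: 0.0
```

Request:
servo_tool --fingers '[8.78, 8.78, 8.78, 8.78, 8.78]' --pt "0 0 0" --pt "0 0 0" --pt "0 0 0" --pt "0 0 -0.5" --pt "0 0 -1.5" --yaw '[0, 0, 0, 0, 0]'

```text
time_s: 32.9
tcp_pos: [479.4, 150.1, 74.2]
eef_rot: [-2.115, -2.32, 0.005]
force: [-0.1, 0.0, 0.0]
finger_gap: 87.8
grasp_force: 0.0
```

Request:
servo_tool --fingers '[8.78, 8.78, 8.78, 8.78, 8.78]' --pt "0 0 -2.5" --pt "0 0 -3.5" --pt "0 0 -3.5" --pt "0 0 -2" --pt "0 0 0" --yaw '[0, 0, 0, 0, 0]'

```text
time_s: 33.32
tcp_pos: [484.6, 151.0, 195.5]
eef_rot: [2.112, 2.318, 0.012]
force: [0.9, -0.2, -0.1]
finger_gap: 87.9
grasp_force: 0.0
```

```bash
python3 - <<'E'
from pose import *
viewer.grab_frame('scene');to([475,150,60])
m=poly()
for l in ['mould_center','mould_mouth','cake_center','round_cake_center','round_mould_center']:
  print(l,[(np.round(x['centre'],0),round(x['conf'],2)) for x in nets.landmark_of(l,'scene')[:2]])
E
```

```text
t 33.37 tcp [483.1 150.7 193.1] gap 88.2 q6 0.07 grip 0.0 F [ 0.1 -0.9 -1.5]
delta cm now [-1.00e-02 -8.90e-01  1.33e+01] 
 [[-0.093  0.996  0.006]
 [ 0.996  0.093  0.001]
 [ 0.001  0.006 -1.   ]]
mould_center 0.63 [[331, 157], [312, 159], [309, 163], [308, 182], [313, 194], [316, 196], [334, 193], [337, 190], [340, 171]]
mould_center [(array([484., 151.,  61.]), 0.82)]
mould_mouth [(array([480., 155.,  27.]), 0.85), (array([497., 210.,  26.]), 0.17)]
cake_center [(array([ 518., -116.,   37.]), 0.71)]
round_cake_center [(array([ 478., -276.,   23.]), 0.74)]
round_mould_center [(array([491., 302.,  41.]), 0.65)]
```

```bash
python3 -c "
from station import arm
print(arm.close_job())"
```

```text
the job is handed in; nothing more can be done
None
```

I handed the job in at about 33 s. By the last camera check, the square cake stands top side down on the tray, the empty mould stands mouth down on the rack, released, and both round pieces are where they were; the judge returned no verdict.

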